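# Fish a tap washer out from under the mug drainer

### The arm

A 6-joint arm with a two-finger parallel gripper is mounted at the origin on the work surface. World frame = base frame: x ahead of the robot, y to its left, z up, the work surface at z = 0. Lengths are in m, angles in degrees, forces in N, time in s.
With the tool pointing down it reaches from about 0.4 to 0.825 m from the base axis. Payload 7 kg.
Tool frame: the origin (TCP) lies midway between the tips of the shut fingers; the grasp point (between the pads) lies 19 mm behind it (ctrl.hold_point_z is the distance from the TCP to the grasp point, in m); z points along the fingers, y is the line along which they close (so a half turn about z gives the same grasp; the last joint's range is limited). The gripper opens to 88 mm and grips with 3 to 60 N. Pads are 19 mm wide; open, the fingers measure 130 mm over their backs; the gripper's body (78 mm by 193 mm) begins 47 mm behind the grasp point.
Start: joints at [-52.305, 20.546, 0.682, 0, -70.136, -16.507], TCP at [0.244, -0.629, 0.227] pointing down, gripper open.
Joint ranges: [-176.03, 176.03], [-82.01, 121.73], [-58.28, 71.71], [-173.87, 95.51], [-174.79, -0.11], [-173.66, 173.66]. Speed limits (degrees/s): [136.94, 136.94, 172.46, 180, 180, 180].

### API

Orientations are given as [roll, pitch, yaw] about the fixed x, y, z axes, in that order (R = Rz(yaw) Ry(pitch) Rx(roll)).
In Python, from plant import ctrl gives the robot as it stands.
- The arm moves only by the tool apply_moves, never from a script. Its argument "deltas" is a list of rows, each an object with "fingers": the finger opening in mm, from 0 to 87.6; "delta_pos": the shift along the tool's x, y, z in mm, a list of three; "angular": the turn, a rotation vector about the tool's x, y, z in degrees, a list of three. A call has 1 to 10 rows; each row is the pose to reach, as a shift and turn from the pose commanded when the call began, along the tool's axes at that moment; what a row does not reach only later rows make up. A row lasts 1/10 s, in which the tool goes at most 50 mm and 8.59 degrees, less where a joint would pass 70% of its speed; a pose out of reach is approached as far as the arm can. A call with a gripper value outside its range is refused whole. The fingers move at their own pace and stop on an object; the grip force is fixed at half the most. Time passes only in rows, so rows that repeat a pose let the fingers close. It gives the time, the measured TCP pose, the force, the opening and the grip force at its end, in the units of the state.
- ctrl.get_obs(): the state, without advancing time (a new reading comes with each control period).
- ctrl.snapshot(name): name is "scene" or "top"; returns the picture (384x512x3 uint8, red, green, blue); there is no depth.
- ctrl.camera_params(name): a dict with "fx", "fy", "cx", "cy" (pixels), "cam_to_world" (4x4, takes a point from camera to world coordinates). Camera axes: x right, y up, looking along -z (the intrinsics and any distortion apply to the point x, -y, -z); pixel columns grow to the right and rows downward; lengths in m; the calibration is good to about 2 mm. A picture is of the moment at which its call begins. camera_params takes no time and is no camera call.
- ctrl.close_job(): hands the job in; it is judged then, once.
The state is a dict: "clock": time; "joint_pos": joint angles; "qvel": joint speeds; "tau": joint torques, N m; "tool_pos": TCP position; "orientation": TCP orientation; "force": force on the tool from outside, world axes, zero at the start; "moment": the same for the moment, N m; "opening": finger opening in m; "gripper_force": force on a finger pad.
Only numpy, scipy, OpenCV 4.12 (cv2) and the standard library are available. Lean on these libraries where they do the work, as an engineer would, in place of code of your own. Each camera call takes 0.05 s, during which the arm holds its last target. There are 200 camera calls.

### The job

The brass washer from the tea urn's tap has slid under the low mug drainer. Take the flat reach hook by its handle, feel under the drainer with its tip resting on the drip plate, catch the washer behind the hooked tip and draw it out through the open front until it lies flat on the table just in front of the plate, then lay the hook flat on the table clear of the drainer and let go. The enamel scratches, so at no time let the hook bear on the plate harder than the weight of a full mug (about 4 N); do not push hard on the drainer, keep your hand off it and off the washer, and leave the mugs where they stand.

Things in the scene. Friction and masses are not known exactly. Their poses are not given: they have to be found in the camera images.
- rack: Low mug drainer, fixed: an aluminium slatted shelf over a white enamelled drip plate. Origin: middle of the front edge of the opening, on the plate's top face; x points into the drainer, y to its left seen from the front, z up. It slopes down to the back by 1 to 2 degrees, to drain. Ten slats along x with 11 mm gaps, top 35 mm above the plate.
- opening (a point): Middle of the drainer's open front, 15 mm above the plate. The space under the slats is 30 mm high, 141 mm deep to a 20 mm high back strip, and 222 mm wide between closed side walls (y = +-111 mm in the drainer's frame). At the start the washer's middle is 35 to 95 mm deep and within 60 mm of the middle line.
- washer: Flat brass tap washer, outer diameter 37 mm, hole 21 mm, 3 mm thick, about 20 g, both faces alike; origin in the middle of its underside (as it lies at the start), z along its axis. Loose on the drip plate under the slats, seen in part through the gaps between them.
- hook: Flat reach hook, 150 g, at the start lying flat on the table. Origin: middle of the handle's underside; x along the tool to its tip, y left, z up. A steel strip 14 mm wide, 4 mm thick (z = 0 to 4 mm, flush with the handle's underside) runs ahead to x = 195 mm, where the flat hooked tip (x = 183 to 195 mm, z = 0 to 4 mm) turns right to y = -45 mm. Centre of mass 27 mm ahead of the origin.
- handle (a point): Middle of the hook's black rubber-clad handle (red band at its rear), 90 mm long, 22 mm wide, 28 mm high, 14 mm above its underside: grip it here, across its width, from above.
- hook_tip (a point): End of the hooked tip, on its underside, 189 mm ahead (x) and 45 mm to the right (-y) of the hook's origin. Held firmly by the handle, the tip gives about 0.7 mm per newton.
- mug_a: Steel mug, 76 mm wide, 85 mm high, standing on the drainer's slats in its rear half; origin at the middle of its base.
- mug_b: Steel mug like mug_a, standing beside it on the slats.
- mug_c: Steel mug of the same size standing on the table.
- plate: The drainer's white enamelled drip plate, 250 x 165 mm, smooth and flat. Origin and axes as the drainer's: middle of the opening's front edge, on the plate's top face, which there stands 6 to 12 mm above the table (it differs from day to day; feel for it) and falls to the back. It ends 15 mm in front of the opening (x = -15 mm), with a straight step down to the table.
Things that resemble listed ones, but are neither listed nor needed, are in the scene too. Leave any orange look-alike of the hook alone.

How it is judged:
By the outcome, as a careful person would: the job done as asked, in the order asked, and still so for the second after the job is handed in, with the robot touching nothing.
It also fails if it takes over 61 s, if anything falls off the work surface, if the arm or the gripper's body presses on something with over 40 N, if the wrist force passes 120 N, or if a joint passes its speed limit or range.

## Working session

There is one attempt and no reset: what is moved stays moved. The work goes in short steps, Python scripts to look and compute and a tool call to move; the robot and the scene stay as the last step left them, time stands still between calls to the robot, and variables do not carry over. Pictures are saved under pics/ and viewed, at most 12 in all, crops included, and the job is handed in when it is done.

Besides the shell and the picture viewer there is one more tool, called after "Request:" as name(argument=value, ...), one argument or row to a line, values as JSON. apply_moves: Moves the arm, as the interface text tells. Its arguments: {"type":"object","properties":{"deltas":{"type":"array"}},"required":["deltas"]}

```bash
ls; mkdir -p pics; python3 - <<'E'
from plant import ctrl
import cv2,numpy as np
for n in("scene","top"):
    im=ctrl.snapshot(n); cv2.imwrite(f"pics/{n}0.png",cv2.resize(im[:,:,::-1],(800,600),interpolation=cv2.INTER_CUBIC)); np.save(f"pics/{n}0.npy",im)
    p=ctrl.camera_params(n); print({k:(np.round(v,4).tolist() if not isinstance(v,str) else v) for k,v in p.items()})
o=ctrl.get_obs();print(o, ctrl.hold_point_z)
E
```

```text
pics
{'fx': 381.0508, 'fy': 381.0508, 'cx': 258.7403, 'cy': 194.3646, 'cam_to_world': [[-0.2665, -0.5253, 0.8081, 1.3457], [0.9637, -0.1606, 0.2135, 0.1696], [0.0176, 0.8356, 0.549, 0.6316], [0.0, 0.0, 0.0, 1.0]]}
{'fx': 408.7128, 'fy': 408.7128, 'cx': 254.4595, 'cy': 186.5925, 'cam_to_world': [[0.0187, 0.9984, -0.0543, 0.49], [-0.9996, 0.0176, -0.0201, -0.0722], [-0.0191, 0.0546, 0.9983, 1.1314], [0.0, 0.0, 0.0, 1.0]]}
{'clock': 0.1, 'joint_pos': array([-5.23065481e+01,  2.05859766e+01,  6.41467306e-01, -1.75135369e-02,
       -7.01382325e+01, -1.65056981e+01]), 'qvel': array([ 0.05803254, -0.00773923,  0.16256215,  0.09393802, -0.06310632,
        0.0485451 ]), 'tau': array([-1.15058112e-03, -5.84164917e+01,  2.93750507e+01,  7.01559484e+00,
        1.00993115e-02, -6.34136882e-05]), 'tool_pos': array([ 0.24376808, -0.62898325,  0.22575096]), 'orientation': array([ 1.79915990e+02, -7.72334854e-03, -1.58818203e+02]), 'force': array([-0.11383712, -0.14711269,  0.11932057]), 'moment': array([ 0.01361957, -0.03297046, -0.01986084]), 'gripper_force': 0.0, 'opening': 0.0874026219447118} 0.0188
```

View pics/scene0.png

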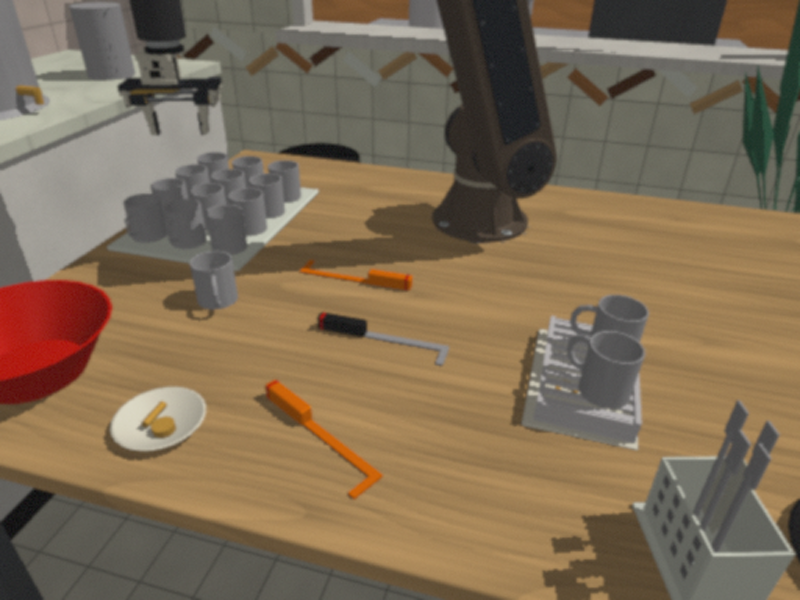

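View pics/top0.png

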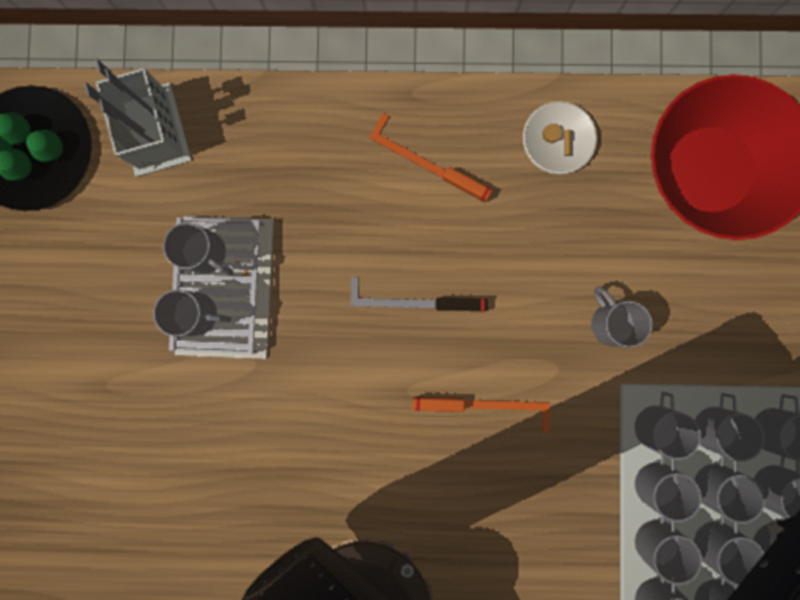

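The top view shows the drainer at (220,287), opening toward the right (-y). The hook's handle is at (462,303) and its tip at (355,280), already pointing at the drainer. A brass hint shows at about (240,270). I'll zoom in on the drainer and measure the hook.

```bash
cat > h.py <<'E'
import numpy as np,cv2
from plant import ctrl
def ray(n,u,v):
    p=ctrl.camera_params(n);T=np.array(p["cam_to_world"])
    d=T[:3,:3]@np.array([(u-p["cx"])/p["fx"],-(v-p["cy"])/p["fy"],-1.]);return T[:3,3],d
def pt(n,u,v,z):
    o,d=ray(n,u,v);return o+d*(z-o[2])/d[2]
def proj(n,P):
    p=ctrl.camera_params(n);T=np.array(p["cam_to_world"]);q=T[:3,:3].T@(np.asarray(P)-T[:3,3])
    return np.array([p["cx"]-p["fx"]*q[0]/q[2],p["cy"]+p["fy"]*q[1]/q[2]])
E
python3 - <<'E'
from h import *
t=np.load("pics/top0.npy");s=np.load("pics/scene0.npy")
a=cv2.resize(t[130:240,95:190],(399,462),interpolation=cv2.INTER_CUBIC)
b=cv2.resize(s[180:295,325:420],(399,462),interpolation=cv2.INTER_CUBIC)
cv2.imwrite("pics/crop.png",np.hstack([a,b])[:,:,::-1])
r=t[170:205,215:325].astype(int)
dark=(r.max(2)<50); red=(r[...,0]>110)&(r[...,1]<60)&(r[...,2]<60)
sat=r.max(2)-r.min(2); steel=(sat<25)&(r.min(2)>75)
for n,m in(("dark",dark),("red",red),("steel",steel)):
    m=m.astype(np.uint8); k,l,st,c=cv2.connectedComponentsWithStats(m)
    for i in range(1,k):
        if st[i,4]>8:print(n,st[i]+[215,170,0,0,0],c[i]+[215,170])
for y in(130,240):pass
E
```

```text
dark [280 191  27   7 189] [293. 194.]
red [308 191   2   8  15] [308.46666667 194.73333333]
steel [225 177  54  20 320] [247.10625  191.734375]
```

View pics/crop.png

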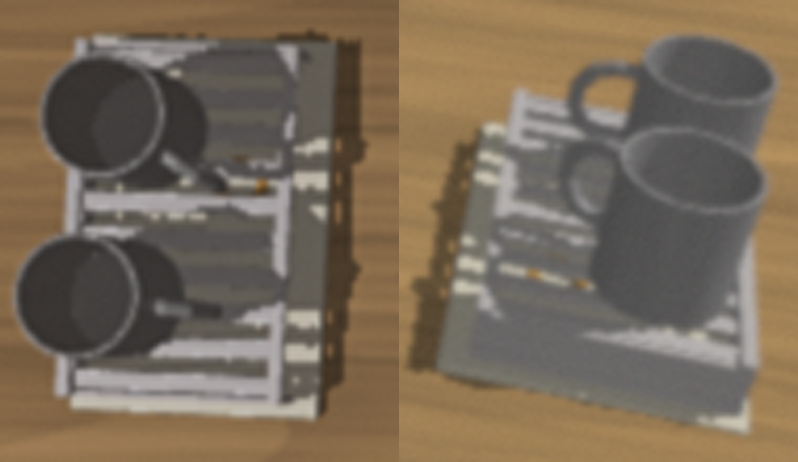

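```bash
python3 - <<'E'
from h import *
np.set_printoptions(precision=4,suppress=True)
t=np.load("pics/top0.npy");s=np.load("pics/scene0.npy")
sc=95/399
T=lambda x,y:(95+x*sc-.4,130+y*110/462-.4); S=lambda x,y:(325+(x-399)*sc-.4,180+y*115/462-.4)
for n,f,c in(("top",T,[(335,40),(320,418),(70,405)]),("scene",S,[(485,125),(438,368),(748,430)])):
    for q in c: print(n,q,pt(n,*f(*q),.008))
for n,im,(x0,y0,x1,y1) in(("top",t,(110,145,180,230)),("scene",s,(340,215,400,275))):
    h=cv2.cvtColor(im,cv2.COLOR_RGB2HSV)[y0:y1,x0:x1].astype(int)
    m=((h[...,1]>110)&(h[...,2]>60)&(h[...,0]<28)).astype(np.uint8)
    k,l,st,c=cv2.connectedComponentsWithStats(m)
    for i in range(1,k):
        print(n,st[i]+[x0,y0,0,0,0],pt(n,*(c[i]+[x0,y0]),.012))
print("handle",pt("top",293,194,.024),"red",pt("top",308.5,194.7,.024))
print("tip",pt("top",227.2,178,.004),"elbow",pt("top",225.3,195,.004))
# strip axis
r=t.astype(int)
for u in(235,245,255,265,275):
    col=r[185:203,u];g=(col.max(1)-col.min(1)<28)&(col.min(1)>70);v=np.nonzero(g)[0]+185
    print(u,v.mean(),len(v),pt("top",u,v.mean(),.004))
E
```

```text
top (335, 40) [0.6793 0.1757 0.008 ]
top (320, 418) [0.4299 0.1782 0.008 ]
top (70, 405) [0.4352 0.3432 0.008 ]
scene (485, 125) [0.4376 0.1822 0.008 ]
scene (438, 368) [0.6866 0.1774 0.008 ]
scene (748, 430) [0.6881 0.3389 0.008 ]
top [171 145   9  85 457] [0.5344 0.1647 0.012 ]
top [156 173   2   3   6] [0.5809 0.2215 0.012 ]
top [110 225  30   5  38] [0.4288 0.3126 0.012 ]
scene [340 215   3  13  20] [0.49   0.1735 0.012 ]
scene [356 248   2   1   2] [0.5948 0.2223 0.012 ]
scene [368 250   1   1   1] [0.5942 0.2499 0.012 ]
handle [ 0.5319 -0.1546  0.024 ] red [ 0.5308 -0.1965  0.024 ]
tip [0.5738 0.0265 0.004 ] elbow [0.5266 0.0307 0.004 ]
235 193.0 5 [0.5326 0.0039 0.004 ]
245 193.0 5 [ 0.5331 -0.0237  0.004 ]
255 193.0 5 [ 0.5336 -0.0513  0.004 ]
265 194.0 5 [ 0.5313 -0.079   0.004 ]
275 194.0 5 [ 0.5318 -0.1065  0.004 ]
```

The washer's ring pieces in both views agree on a centre near (0.589, 0.237). The plate's front edge is at y≈0.178, centred on x≈0.557. The hook's origin is near (0.532, -0.161), pointing along +y. I'll approach above the handle.

Request:
apply_moves(
  deltas=[
    {"fingers":60,"delta_pos":[-40,30,0],"angular":[0,0,-7]},
    {"fingers":60,"delta_pos":[-80,61,0],"angular":[0,0,-14]},
    {"fingers":60,"delta_pos":[-120,91,5],"angular":[0,0,-21]},
    {"fingers":60,"delta_pos":[-160,121,10],"angular":[0,0,-28]},
    {"fingers":60,"delta_pos":[-200,152,20],"angular":[0,0,-35]},
    {"fingers":60,"delta_pos":[-240,182,30],"angular":[0,0,-42]},
    {"fingers":60,"delta_pos":[-280,213,45],"angular":[0,0,-49]},
    {"fingers":60,"delta_pos":[-320,243,60],"angular":[0,0,-56]},
    {"fingers":60,"delta_pos":[-360,273,75],"angular":[0,0,-63]},
    {"fingers":60,"delta_pos":[-400,304,90],"angular":[0,0,-68.8]},
  ],
)

```text
clock: 1.1
tool_pos: [0.5008, -0.2106, 0.1399]
orientation: [-180.0, 0.0, -89.7]
force: [0.5, 0.5, -0.4]
opening: 0.0596
gripper_force: 0.0
```

Request:
apply_moves(
  deltas=[
    {"fingers":60,"delta_pos":[-20,-12,0],"angular":[0,0,0]},
    {"fingers":60,"delta_pos":[-40,-25,15],"angular":[0,0,0]},
    {"fingers":60,"delta_pos":[-40,-25,50],"angular":[0,0,0]},
    {"fingers":60,"delta_pos":[-40,-25,90],"angular":[0,0,0]},
    {"fingers":60,"delta_pos":[-40,-25,115],"angular":[0,0,0]},
    {"fingers":60,"delta_pos":[-40,-25,126],"angular":[0,0,0]},
    {"fingers":60,"delta_pos":[-40,-25,132],"angular":[0,0,0]},
    {"fingers":60,"delta_pos":[-40,-25,132],"angular":[0,0,0]},
    {"fingers":60,"delta_pos":[-40,-25,132],"angular":[0,0,0]},
  ],
)

```text
clock: 2.0
tool_pos: [0.5261, -0.1727, 0.0096]
orientation: [-179.9, -0.0, -90.0]
force: [0.3, -0.5, 0.8]
opening: 0.0602
gripper_force: 0.0
```

Request:
apply_moves(
  deltas=[
    {"fingers":60,"delta_pos":[-6,-3,0],"angular":[0,0,0]},
    {"fingers":60,"delta_pos":[-11,-6,4],"angular":[0,0,0]},
    {"fingers":60,"delta_pos":[-11,-6,6],"angular":[0,0,0]},
    {"fingers":60,"delta_pos":[-11,-6,6],"angular":[0,0,0]},
  ],
)

```text
clock: 2.4
tool_pos: [0.5312, -0.1612, 0.0023]
orientation: [180.0, 0.0, -90.0]
force: [-0.8, 0.3, 0.8]
opening: 0.0599
gripper_force: 0.0
```

```bash
python3 - <<'E'
from h import *
t=ctrl.snapshot("scene"); np.save("pics/s1.npy",t)
o=ctrl.get_obs();print(o["tool_pos"],o["force"],o["moment"])
cv2.imwrite("pics/s1.png",cv2.resize(t[150:290,150:340],(760,560),interpolation=cv2.INTER_CUBIC)[:,:,::-1])
E
```

```text
[ 0.53115815 -0.1613335   0.00231484] [ 0.34454662 -0.62876721 -0.49487305] [ 0.07270958  0.08137354 -0.02212444]
```

View pics/s1.png

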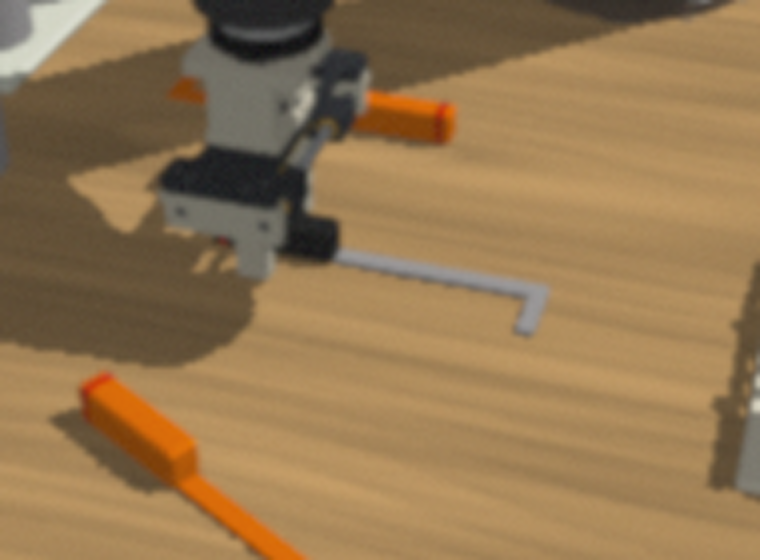

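The fingers straddle the handle, with the hook's tip at (530,320) in the crop. Closing now.

Request:
apply_moves(
  deltas=[
    {"fingers":15,"delta_pos":[0,0,0],"angular":[0,0,0]},
    {"fingers":15,"delta_pos":[0,0,0],"angular":[0,0,0]},
    {"fingers":15,"delta_pos":[0,0,0],"angular":[0,0,0]},
    {"fingers":15,"delta_pos":[0,0,0],"angular":[0,0,0]},
    {"fingers":15,"delta_pos":[0,0,0],"angular":[0,0,0]},
    {"fingers":15,"delta_pos":[0,0,0],"angular":[0,0,0]},
    {"fingers":15,"delta_pos":[0,0,0],"angular":[0,0,0]},
  ],
)

```text
clock: 3.15
tool_pos: [0.5314, -0.1616, 0.0025]
orientation: [-180.0, -0.0, -90.0]
force: [0.9, -0.9, 1.2]
opening: 0.0218
gripper_force: 30.0
```

Request:
apply_moves(
  deltas=[
    {"fingers":15,"delta_pos":[0,0,-5],"angular":[0,0,0]},
    {"fingers":15,"delta_pos":[0,0,-15],"angular":[0,0.5,0]},
    {"fingers":15,"delta_pos":[0,0,-25],"angular":[0,1.5,0]},
    {"fingers":15,"delta_pos":[-15,3,-32],"angular":[0,2.5,0]},
    {"fingers":15,"delta_pos":[-35,7,-32],"angular":[0,3,0]},
    {"fingers":15,"delta_pos":[-58,10,-32],"angular":[0,3,0]},
    {"fingers":15,"delta_pos":[-80,14,-32],"angular":[0,3,0]},
    {"fingers":15,"delta_pos":[-95,16,-32],"angular":[0,3,0]},
    {"fingers":15,"delta_pos":[-105,16,-32],"angular":[0,3,0]},
    {"fingers":15,"delta_pos":[-105,16,-32],"angular":[0,3,0]},
  ],
)

```text
clock: 4.15
tool_pos: [0.5158, -0.0555, 0.0351]
orientation: [-179.9, -3.0, -89.9]
force: [0.8, -0.9, -1.0]
opening: 0.0224
gripper_force: 29.9
```

```bash
cat >> h.py <<'E'
def avg(n=10,cam="top"):
    F=[];M=[];P=[];O=[]
    for i in range(n):
        im=ctrl.snapshot(cam);o=ctrl.get_obs();F.append(o["force"]);M.append(o["moment"]);P.append(o["tool_pos"]);O.append(o["orientation"])
    f=lambda a:(np.mean(a,0).round(4).tolist(),(np.std(a,0)/n**.5).round(3).tolist())
    print("F",f(F),"\nM",f(M),"\nP",f(P)[0],"O",np.round(O[-1],2),"t",o["clock"]);return im
E
python3 - <<'E'
from h import *
t=avg(8);np.save("pics/t2.npy",t);s=ctrl.snapshot("scene");np.save("pics/s2.npy",s)
a=cv2.resize(t[130:240,95:260],(600,400),interpolation=cv2.INTER_CUBIC)
cv2.imwrite("pics/t2.png",a[:,:,::-1])
E
```

```text
F ([0.1341, -0.3787, -1.7039], [0.207, 0.222, 0.179]) 
M ([0.1737, 0.1018, 0.0194], [0.011, 0.012, 0.007]) 
P [0.5154, -0.0568, 0.0346] O [179.99  -3.01 -90.06] t 4.55
```

View pics/t2.png

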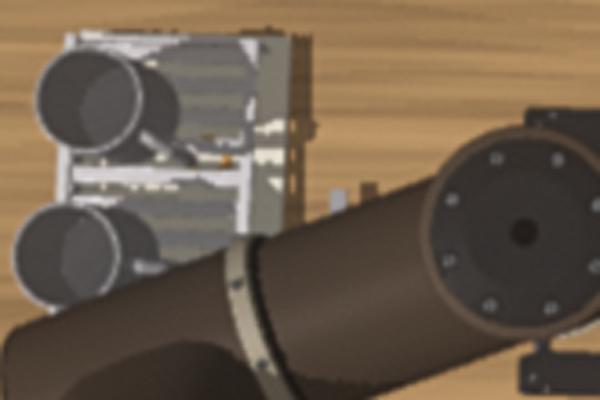

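The top view shows the tip end at (338,190) in the crop, the bright brass piece at (228,160) and a shaded one at (207,137).

```bash
python3 - <<'E'
from h import *
np.set_printoptions(precision=4,suppress=True)
f=lambda x,y:(95+x*.275-.4,130+y*.275-.4)
print("tip end ctr",pt("top",*f(338,188),.026),"exp",.5154+.045,-.0568+.189)
for q in((228,160),(207,137)):print("brass",pt("top",*f(*q),.010))
S=lambda x,y:(325+(x-399)*95/399-.4,180+y*115/462-.4)
for q in((535,272),(582,283)):print("scene",pt("scene",*S(*q),.010))
for n in("top","scene"):
    im=np.load("pics/%s0.npy"%n).astype(int);x0,y0,x1,y1=(140,160,170,185)if n=="top" else (345,240,378,256)
    r=im[y0:y1,x0:x1];d=r[...,0]-r[...,2];ys,xs=np.nonzero(d>28)
    print(n,[(x+x0,y+y0,d[y,x],pt(n,x+x0,y+y0,.010)[:2].round(3).tolist()) for y,x in zip(ys,xs)])
s=np.load("pics/s2.npy");print("proj",proj("scene",[.5604,.132,.024]))
E
```

```text
tip end ctr [0.5613 0.1323 0.026 ] exp 0.5604 0.13219999999999998
brass [0.5822 0.2198 0.01  ]
brass [0.5995 0.2364 0.01  ]
scene [0.5894 0.2235 0.01  ]
scene [0.5918 0.2505 0.01  ]
top [(np.int64(152), np.int64(167), np.int64(29), [0.6, 0.235]), (np.int64(156), np.int64(172), np.int64(30), [0.587, 0.224]), (np.int64(157), np.int64(172), np.int64(35), [0.587, 0.221]), (np.int64(156), np.int64(173), np.int64(69), [0.584, 0.223]), (np.int64(157), np.int64(173), np.int64(80), [0.584, 0.221]), (np.int64(158), np.int64(173), np.int64(54), [0.584, 0.218]), (np.int64(155), np.int64(174), np.int64(30), [0.581, 0.226]), (np.int64(156), np.int64(174), np.int64(74), [0.581, 0.223]), (np.int64(157), np.int64(174), np.int64(71), [0.581, 0.221]), (np.int64(158), np.int64(174), np.int64(45), [0.581, 0.218]), (np.int64(156), np.int64(175), np.int64(53), [0.578, 0.223]), (np.int64(157), np.int64(175), np.int64(48), [0.578, 0.22]), (np.int64(158), np.int64(175), np.int64(29), [0.578, 0.218])]
scene [(np.int64(355), np.int64(247), np.int64(36), [0.59, 0.219]), (np.int64(356), np.int64(247), np.int64(61
[... 271 characters left out ...]
.int64(357), np.int64(248), np.int64(73), [0.592, 0.224]), (np.int64(358), np.int64(248), np.int64(56), [0.591, 0.226]), (np.int64(359), np.int64(248), np.int64(32), [0.591, 0.228]), (np.int64(357), np.int64(249), np.int64(36), [0.596, 0.224]), (np.int64(358), np.int64(249), np.int64(39), [0.595, 0.226]), (np.int64(368), np.int64(249), np.int64(31), [0.588, 0.25]), (np.int64(367), np.int64(250), np.int64(44), [0.592, 0.248]), (np.int64(368), np.int64(250), np.int64(62), [0.592, 0.25]), (np.int64(369), np.int64(250), np.int64(50), [0.591, 0.252]), (np.int64(368), np.int64(251), np.int64(40), [0.596, 0.25]), (np.int64(369), np.int64(251), np.int64(35), [0.595, 0.253])]
proj [322.1287 229.1565]
```

Request:
apply_moves(
  deltas=[
    {"fingers":15,"delta_pos":[-10,2,3],"angular":[0,0,0]},
    {"fingers":15,"delta_pos":[-25,3,2.7],"angular":[0,0,0]},
    {"fingers":15,"delta_pos":[-45,3,1.6],"angular":[0,0,0]},
    {"fingers":15,"delta_pos":[-65,3,0.6],"angular":[0,0,0]},
    {"fingers":15,"delta_pos":[-85,3,-0.5],"angular":[0,0,0]},
    {"fingers":15,"delta_pos":[-105,3,-1.5],"angular":[0,0,0]},
    {"fingers":15,"delta_pos":[-125,3,-2.6],"angular":[0,0,0]},
    {"fingers":15,"delta_pos":[-137,3,-3.2],"angular":[0,0,0]},
    {"fingers":15,"delta_pos":[-142,3,-3.4],"angular":[0,0,0]},
    {"fingers":15,"delta_pos":[-142,3,-3.4],"angular":[0,0,0]},
  ],
)

```text
clock: 5.6
tool_pos: [0.5122, 0.0858, 0.0303]
orientation: [180.0, -3.0, -90.0]
force: [-0.6, -0.0, -2.0]
opening: 0.0215
gripper_force: 29.9
```

```bash
python3 - <<'E'
from h import *
avg(10)
E
```

```text
F ([-0.0709, -0.4019, -1.5169], [0.157, 0.129, 0.234]) 
M ([0.1707, 0.1021, -0.0066], [0.011, 0.01, 0.011]) 
P [0.5122, 0.085, 0.0304] O [-180.     -3.    -90.04] t 6.1
```

Request:
apply_moves(
  deltas=[
    {"fingers":15,"delta_pos":[0,0,2],"angular":[0,0,0]},
    {"fingers":15,"delta_pos":[0,0,4],"angular":[0,0,0]},
    {"fingers":15,"delta_pos":[0,0,6],"angular":[0,0,0]},
    {"fingers":15,"delta_pos":[0,0,7],"angular":[0,0,0]},
    {"fingers":15,"delta_pos":[0,0,7],"angular":[0,0,0]},
  ],
)

```text
clock: 6.6
tool_pos: [0.5122, 0.085, 0.0232]
orientation: [180.0, -3.0, -90.0]
force: [-0.7, -0.2, -1.8]
opening: 0.0219
gripper_force: 29.9
```

```bash
python3 - <<'E'
from h import *
avg(5)
E
```

```text
F ([0.2557, -0.1937, -1.511], [0.242, 0.215, 0.233]) 
M ([0.1878, 0.113, -0.0244], [0.016, 0.013, 0.017]) 
P [0.5124, 0.0851, 0.0234] O [-179.99   -3.    -90.01] t 6.85
```

Request:
apply_moves(
  deltas=[
    {"fingers":15,"delta_pos":[0,0,0.5],"angular":[0,0,0]},
    {"fingers":15,"delta_pos":[0,0,1],"angular":[0,0,0]},
    {"fingers":15,"delta_pos":[0,0,1],"angular":[0,0,0]},
  ],
)

```text
clock: 7.15
tool_pos: [0.5123, 0.085, 0.0223]
orientation: [180.0, -3.0, -90.0]
force: [-0.3, -0.1, -0.6]
opening: 0.0218
gripper_force: 29.9
```

```bash
python3 - <<'E'
from h import *
avg(5)
E
```

```text
F ([-0.5104, 0.1601, -1.5511], [0.071, 0.123, 0.192]) 
M ([0.1641, 0.1192, -0.0077], [0.017, 0.012, 0.016]) 
P [0.5123, 0.085, 0.0224] O [180.    -3.   -90.01] t 7.4
```

Request:
apply_moves(
  deltas=[
    {"fingers":15,"delta_pos":[0,0,0.5],"angular":[0,0,0]},
    {"fingers":15,"delta_pos":[0,0,1],"angular":[0,0,0]},
    {"fingers":15,"delta_pos":[0,0,1],"angular":[0,0,0]},
  ],
)

```text
clock: 7.7
tool_pos: [0.5123, 0.0849, 0.0213]
orientation: [180.0, -3.0, -90.0]
force: [-0.1, 1.0, -1.5]
opening: 0.022
gripper_force: 29.9
```

```bash
python3 - <<'E'
from h import *
avg(5)
E
```

```text
F ([-0.0428, 0.147, -1.3941], [0.244, 0.28, 0.187]) 
M ([0.1888, 0.1246, 0.003], [0.013, 0.008, 0.012]) 
P [0.5123, 0.085, 0.0214] O [180.    -3.   -90.01] t 7.95
```

Request:
apply_moves(
  deltas=[
    {"fingers":15,"delta_pos":[0,0,0.5],"angular":[0,0,0]},
    {"fingers":15,"delta_pos":[0,0,1],"angular":[0,0,0]},
    {"fingers":15,"delta_pos":[0,0,1],"angular":[0,0,0]},
  ],
)

```text
clock: 8.25
tool_pos: [0.5122, 0.0849, 0.0203]
orientation: [180.0, -3.0, -90.0]
force: [-0.6, 0.3, -2.1]
opening: 0.0222
gripper_force: 29.9
```

```bash
python3 - <<'E'
from h import *
avg(5)
E
```

```text
F ([-0.1686, 0.1153, -1.0817], [0.194, 0.261, 0.126]) 
M ([0.2207, 0.1223, -0.0052], [0.009, 0.008, 0.01]) 
P [0.5123, 0.0849, 0.0204] O [180.    -3.   -90.01] t 8.5
```

Request:
apply_moves(
  deltas=[
    {"fingers":15,"delta_pos":[0,0,0.4],"angular":[0,0,0]},
    {"fingers":15,"delta_pos":[0,0,0.7],"angular":[0,0,0]},
    {"fingers":15,"delta_pos":[0,0,0.7],"angular":[0,0,0]},
  ],
)

```text
clock: 8.8
tool_pos: [0.5123, 0.0849, 0.0197]
orientation: [180.0, -3.0, -90.0]
force: [0.3, 0.1, -1.3]
opening: 0.0221
gripper_force: 29.9
```

```bash
python3 - <<'E'
from h import *
avg(8)
E
```

```text
F ([0.3403, 0.0323, -1.2546], [0.146, 0.115, 0.155]) 
M ([0.1689, 0.1117, -0.0111], [0.01, 0.009, 0.011]) 
P [0.5123, 0.0849, 0.0197] O [180.    -3.   -90.01] t 9.2
```

Request:
apply_moves(
  deltas=[
    {"fingers":15,"delta_pos":[0,0,0.5],"angular":[0,0,0]},
    {"fingers":15,"delta_pos":[0,0,1],"angular":[0,0,0]},
    {"fingers":15,"delta_pos":[0,0,1],"angular":[0,0,0]},
  ],
)

```text
clock: 9.5
tool_pos: [0.5123, 0.0848, 0.0186]
orientation: [180.0, -3.0, -90.0]
force: [-0.1, 0.3, -1.8]
opening: 0.0216
gripper_force: 29.9
```

```bash
python3 - <<'E'
from h import *
avg(6)
E
```

```text
F ([-0.1202, 0.1613, -1.1415], [0.203, 0.123, 0.083]) 
M ([0.1938, 0.0732, 0.0222], [0.009, 0.01, 0.01]) 
P [0.5123, 0.0849, 0.0187] O [-180.     -3.    -90.02] t 9.8
```

Request:
apply_moves(
  deltas=[
    {"fingers":15,"delta_pos":[0,0,0.4],"angular":[0,0,0]},
    {"fingers":15,"delta_pos":[0,0,0.7],"angular":[0,0,0]},
    {"fingers":15,"delta_pos":[0,0,0.7],"angular":[0,0,0]},
  ],
)

```text
clock: 10.1
tool_pos: [0.5123, 0.0848, 0.018]
orientation: [180.0, -3.0, -90.0]
force: [0.4, 0.7, -2.5]
opening: 0.0217
gripper_force: 29.9
```

```bash
python3 - <<'E'
from h import *
avg(6)
E
```

```text
F ([-0.1436, 0.0842, -1.1546], [0.117, 0.158, 0.173]) 
M ([0.1745, 0.0913, -0.0096], [0.01, 0.011, 0.008]) 
P [0.5123, 0.0848, 0.018] O [-180.     -3.    -90.01] t 10.4
```

Request:
apply_moves(
  deltas=[
    {"fingers":15,"delta_pos":[0,0,0.5],"angular":[0,0,0]},
    {"fingers":15,"delta_pos":[0,0,1],"angular":[0,0,0]},
    {"fingers":15,"delta_pos":[0,0,1],"angular":[0,0,0]},
  ],
)

```text
clock: 10.7
tool_pos: [0.5122, 0.0847, 0.0169]
orientation: [180.0, -3.0, -90.0]
force: [0.1, -0.5, -1.8]
opening: 0.0219
gripper_force: 29.9
```

```bash
python3 - <<'E'
from h import *
avg(6)
E
```

```text
F ([-0.0949, -0.368, -1.173], [0.264, 0.318, 0.125]) 
M ([0.1789, 0.0874, -0.0112], [0.01, 0.01, 0.008]) 
P [0.5123, 0.0848, 0.017] O [-180.     -3.    -90.01] t 11.0
```

Request:
apply_moves(
  deltas=[
    {"fingers":15,"delta_pos":[0,0,0.4],"angular":[0,0,0]},
    {"fingers":15,"delta_pos":[0,0,0.7],"angular":[0,0,0]},
    {"fingers":15,"delta_pos":[0,0,0.7],"angular":[0,0,0]},
  ],
)

```text
clock: 11.3
tool_pos: [0.5124, 0.0848, 0.0163]
orientation: [-180.0, -3.0, -90.0]
force: [0.6, -0.1, -1.3]
opening: 0.022
gripper_force: 29.9
```

```bash
python3 - <<'E'
from h import *
avg(6)
E
```

```text
F ([-0.1812, -0.2128, -0.868], [0.258, 0.126, 0.099]) 
M ([0.2222, 0.0902, 0.0024], [0.015, 0.012, 0.007]) 
P [0.5124, 0.0848, 0.0164] O [-180.     -3.    -90.01] t 11.6
```

Request:
apply_moves(
  deltas=[
    {"fingers":15,"delta_pos":[0,0,0.3],"angular":[0,0,0]},
    {"fingers":15,"delta_pos":[0,0,0.6],"angular":[0,0,0]},
    {"fingers":15,"delta_pos":[0,0,0.6],"angular":[0,0,0]},
  ],
)

```text
clock: 11.9
tool_pos: [0.5124, 0.0847, 0.0158]
orientation: [-180.0, -3.0, -90.0]
force: [-0.4, -0.9, -0.6]
opening: 0.0218
gripper_force: 29.9
```

```bash
python3 - <<'E'
from h import *
avg(6)
E
```

```text
F ([-0.1204, -0.5377, 0.2253], [0.088, 0.188, 0.065]) 
M ([0.2517, 0.1036, 0.0104], [0.01, 0.007, 0.014]) 
P [0.5124, 0.0847, 0.0158] O [-179.99   -3.    -90.02] t 12.2
```

Request:
apply_moves(
  deltas=[
    {"fingers":15,"delta_pos":[0,0,0.3],"angular":[0,0,0]},
    {"fingers":15,"delta_pos":[0,0,0.5],"angular":[0,0,0]},
    {"fingers":15,"delta_pos":[0,0,0.5],"angular":[0,0,0]},
  ],
)

```text
clock: 12.5
tool_pos: [0.5124, 0.0847, 0.0153]
orientation: [-180.0, -3.0, -90.0]
force: [-1.1, -0.1, 1.2]
opening: 0.0218
gripper_force: 30.0
```

```bash
python3 - <<'E'
from h import *
s=avg(12,"scene")
a=cv2.resize(s[180:290,250:410],(800,550),interpolation=cv2.INTER_CUBIC)
cv2.imwrite("pics/s3.png",a[:,:,::-1])
E
```

```text
F ([-0.0314, -0.8988, 1.3485], [0.105, 0.092, 0.097]) 
M ([0.2325, 0.1021, 0.0041], [0.005, 0.008, 0.008]) 
P [0.5124, 0.0847, 0.0153] O [-179.99   -3.    -90.02] t 13.1
```

View pics/s3.png

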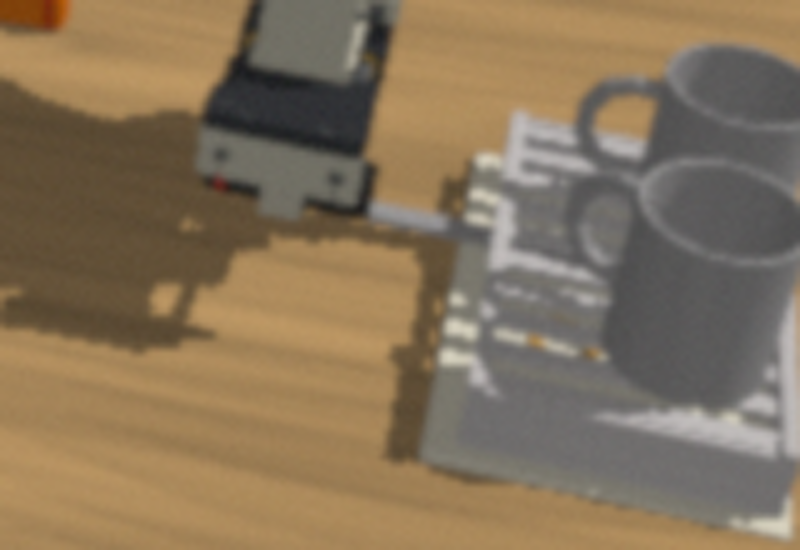

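The washer's brass still shows at (537,342) and (592,353), and the hook is under the slats. From the force and stiffness, the tip touched at TCP z≈0.0162, a plate load of about 2.5 N now. I'll ease off, then slide sideways behind the washer.

Request:
apply_moves(
  deltas=[
    {"fingers":15,"delta_pos":[0,0,-0.7],"angular":[0,0,0]},
    {"fingers":15,"delta_pos":[0,-4,-0.7],"angular":[0,0,0]},
    {"fingers":15,"delta_pos":[0,-10,-0.7],"angular":[0,0,0]},
    {"fingers":15,"delta_pos":[0,-17,-0.7],"angular":[0,0,0]},
    {"fingers":15,"delta_pos":[0,-24,-0.7],"angular":[0,0,0]},
    {"fingers":15,"delta_pos":[0,-31,-0.7],"angular":[0,0,0]},
    {"fingers":15,"delta_pos":[0,-38,-0.7],"angular":[0,0,0]},
    {"fingers":15,"delta_pos":[0,-43,-0.7],"angular":[0,0,0]},
    {"fingers":15,"delta_pos":[0,-46,-0.7],"angular":[0,0,0]},
    {"fingers":15,"delta_pos":[0,-46,-0.7],"angular":[0,0,0]},
  ],
)

```text
clock: 14.1
tool_pos: [0.5587, 0.0847, 0.0158]
orientation: [-180.0, -3.0, -90.0]
force: [0.5, 0.6, 0.1]
opening: 0.0222
gripper_force: 30.0
```

```bash
python3 - <<'E'
from h import *
np.set_printoptions(precision=3,suppress=True)
s=avg(12,"scene");t=ctrl.snapshot("top")
for n,im in(("top",t),("scene",s)):
    im=im.astype(int);x0,y0,x1,y1=(135,160,171,190)if n=="top" else (345,235,385,260)
    r=im[y0:y1,x0:x1];d=r[...,0]-r[...,2];m=(d>28).astype(np.uint8)
    k,l,st,c=cv2.connectedComponentsWithStats(m)
    for i in range(1,k):print(n,st[i,4],c[i]+[x0,y0],pt(n,*(c[i]+[x0,y0]),.010))
a=np.hstack([cv2.resize(t[140:220,100:200],(400,320),interpolation=cv2.INTER_CUBIC),cv2.resize(s[200:280,310:410],(400,320),interpolation=cv2.INTER_CUBIC)])
cv2.imwrite("pics/s4.png",a[:,:,::-1])
E
```

```text
F ([0.502, -0.1797, -0.4024], [0.19, 0.159, 0.166]) 
M ([0.3718, -0.0891, -0.0946], [0.009, 0.007, 0.011]) 
P [0.5583, 0.0848, 0.016] O [-180.     -3.    -90.01] t 14.7
scene 12 [356.833 247.917] [0.592 0.223 0.01 ]
scene 9 [368.333 250.111] [0.592 0.251 0.01 ]
```

View pics/s4.png

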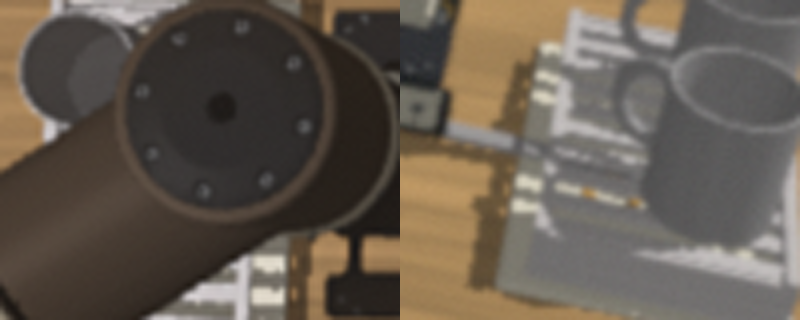

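The tip now clearly rests on the plate: about 1 N at a 0.19 m lever. The washer hasn't moved; its brass is still at (590,193) and (635,203) in the right-hand crop. Now drawing out, rising with the plate's slope.

Request:
apply_moves(
  deltas=[
    {"fingers":15,"delta_pos":[3,0,0.1],"angular":[0,0,0]},
    {"fingers":15,"delta_pos":[8,0,0.2],"angular":[0,0,0]},
    {"fingers":15,"delta_pos":[13,0,0.33],"angular":[0,0,0]},
    {"fingers":15,"delta_pos":[18,0,0.46],"angular":[0,0,0]},
    {"fingers":15,"delta_pos":[23,0,0.6],"angular":[0,0,0]},
    {"fingers":15,"delta_pos":[28,0,0.73],"angular":[0,0,0]},
    {"fingers":15,"delta_pos":[33,0,0.86],"angular":[0,0,0]},
    {"fingers":15,"delta_pos":[37,0,0.96],"angular":[0,0,0]},
    {"fingers":15,"delta_pos":[40,0,1.04],"angular":[0,0,0]},
    {"fingers":15,"delta_pos":[40,0,1.04],"angular":[0,0,0]},
  ],
)

```text
clock: 15.75
tool_pos: [0.5582, 0.0442, 0.017]
orientation: [180.0, -3.0, -90.0]
force: [1.0, -0.9, 1.2]
opening: 0.0218
gripper_force: 29.9
```

```bash
cat >> h.py <<'E'
def brass(s,x0=325,y0=235,x1=385,y1=262):
    r=s[y0:y1,x0:x1].astype(int);h=cv2.cvtColor(s,cv2.COLOR_RGB2HSV)[y0:y1,x0:x1]
    m=((r[...,0]-r[...,2]>28)).astype(np.uint8)
    k,l,st,c=cv2.connectedComponentsWithStats(m)
    for i in range(1,k):print(st[i,4],(c[i]+[x0,y0]).round(1),pt("scene",*(c[i]+[x0,y0]),.010).round(3))
E
python3 - <<'E'
from h import *
s=avg(10,"scene");brass(s,345,235,385,262)
E
```

```text
F ([0.0752, -0.4084, 0.0085], [0.167, 0.1, 0.138]) 
M ([0.2349, 0.0967, -0.0119], [0.008, 0.005, 0.008]) 
P [0.5583, 0.0447, 0.017] O [180.  -3. -90.] t 16.25
3 [345. 245.] [0.589 0.194 0.01 ]
12 [356.8 247.9] [0.592 0.223 0.01 ]
```

The washer follows: its ring pieces are now at y≈0.194 and 0.223. Plate load is about 1.3 N. Continuing.

Request:
apply_moves(
  deltas=[
    {"fingers":15,"delta_pos":[3,0,-0.1],"angular":[0,0,0]},
    {"fingers":15,"delta_pos":[8,0,0],"angular":[0,0,0]},
    {"fingers":15,"delta_pos":[13,0,0.1],"angular":[0,0,0]},
    {"fingers":15,"delta_pos":[18,0,0.2],"angular":[0,0,0]},
    {"fingers":15,"delta_pos":[23,0,0.3],"angular":[0,0,0]},
    {"fingers":15,"delta_pos":[27,0,0.4],"angular":[0,0,0]},
    {"fingers":15,"delta_pos":[30,0,0.5],"angular":[0,0,0]},
    {"fingers":15,"delta_pos":[30,0,0.5],"angular":[0,0,0]},
  ],
)

```text
clock: 17.05
tool_pos: [0.5582, 0.0142, 0.018]
orientation: [180.0, -3.0, -90.0]
force: [0.2, 0.0, -1.0]
opening: 0.0216
gripper_force: 29.9
```

```bash
python3 - <<'E'
from h import *
s=avg(10,"scene");brass(s,345,235,385,262)
cv2.imwrite("pics/s5.png",cv2.resize(s[200:280,290:410],(780,520),interpolation=cv2.INTER_CUBIC)[:,:,::-1])
E
```

```text
F ([-0.1851, -0.1646, -0.6886], [0.205, 0.138, 0.177]) 
M ([0.2114, 0.0988, -0.0049], [0.012, 0.006, 0.009]) 
P [0.5583, 0.0147, 0.018] O [-180.   -3.  -90.] t 17.55
5 [345. 244.] [0.585 0.194 0.01 ]
```

View pics/s5.png

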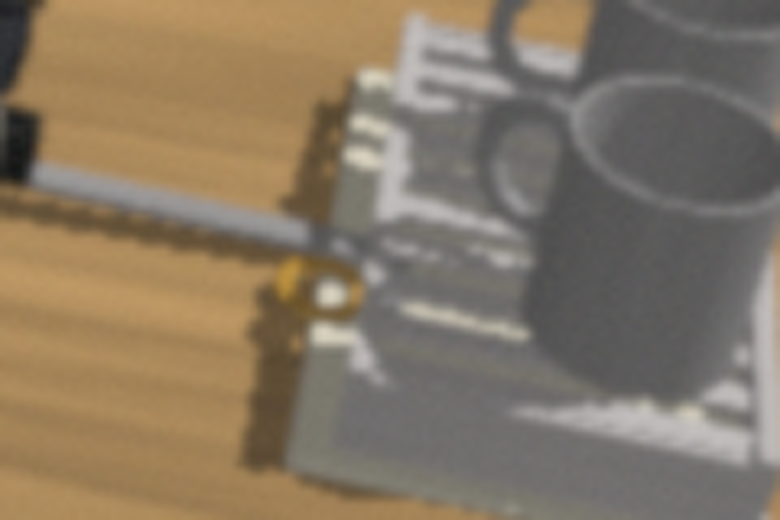

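The washer is at the plate's lip, centred at about (320,287) in the crop and against the hook. I'll pull it briskly off the step.

Request:
apply_moves(
  deltas=[
    {"fingers":15,"delta_pos":[5,0,0.1],"angular":[0,0,0]},
    {"fingers":15,"delta_pos":[14,0,0.3],"angular":[0,0,0]},
    {"fingers":15,"delta_pos":[24,0,0.4],"angular":[0,0,0]},
    {"fingers":15,"delta_pos":[33,0,0.4],"angular":[0,0,0]},
    {"fingers":15,"delta_pos":[36,0,0.4],"angular":[0,0,0]},
    {"fingers":15,"delta_pos":[36,0,0.4],"angular":[0,0,0]},
  ],
)

```text
clock: 18.15
tool_pos: [0.5581, -0.0221, 0.0195]
orientation: [180.0, -3.0, -90.1]
force: [0.4, -0.8, -1.8]
opening: 0.0221
gripper_force: 29.9
```

```bash
python3 - <<'E'
from h import *
s=avg(5,"scene");t=ctrl.snapshot("top");np.save("pics/s6.npy",s)
cv2.imwrite("pics/s6.png",np.hstack([cv2.resize(s[200:280,280:380],(400,320),interpolation=cv2.INTER_CUBIC),cv2.resize(t[140:220,130:230],(400,320),interpolation=cv2.INTER_CUBIC)])[:,:,::-1])
E
```

```text
F ([-0.1019, -0.0461, -1.1808], [0.26, 0.226, 0.204]) 
M ([0.1803, 0.0832, -0.002], [0.013, 0.014, 0.008]) 
P [0.5583, -0.0213, 0.0195] O [180.    -3.   -89.99] t 18.4
```

View pics/s6.png

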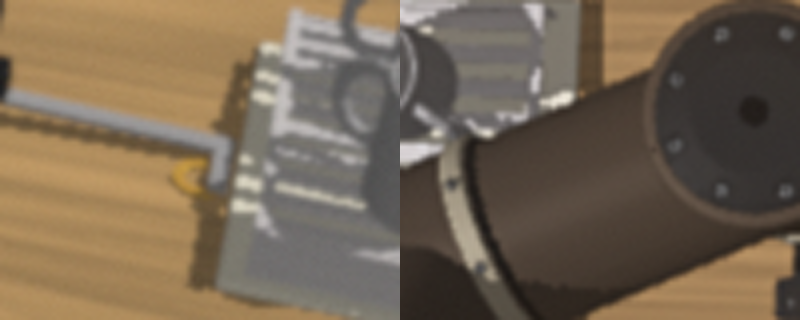

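The washer has dropped off the step. The bar at (218,165) covers its rear. Lifting the hook straight up and backing away to look.

Request:
apply_moves(
  deltas=[
    {"fingers":15,"delta_pos":[0.2,0,-3],"angular":[0,0,0]},
    {"fingers":15,"delta_pos":[0.5,0,-9],"angular":[0,0,0]},
    {"fingers":15,"delta_pos":[1,0,-18],"angular":[0,0,0]},
    {"fingers":15,"delta_pos":[2,0,-30],"angular":[0,0,0]},
    {"fingers":15,"delta_pos":[15,0,-40],"angular":[0,0,0]},
    {"fingers":15,"delta_pos":[45,0,-45],"angular":[0,-1,0]},
    {"fingers":15,"delta_pos":[80,0,-45],"angular":[0,-2,0]},
    {"fingers":15,"delta_pos":[110,0,-45],"angular":[0,-3,0]},
    {"fingers":15,"delta_pos":[130,0,-45],"angular":[0,-3,0]},
    {"fingers":15,"delta_pos":[130,0,-45],"angular":[0,-3,0]},
  ],
)

```text
clock: 19.45
tool_pos: [0.5582, -0.1517, 0.0724]
orientation: [-179.9, -0.0, -90.2]
force: [0.3, 0.6, -1.2]
opening: 0.022
gripper_force: 29.9
```

```bash
python3 - <<'E'
from h import *
s=avg(4,"scene");t=ctrl.snapshot("top");np.save("pics/s7.npy",s)
for z in(.0015,):
  h=cv2.cvtColor(s,cv2.COLOR_RGB2HSV)[225:265,310:350];m=((h[...,1]>165)&(h[...,2]>90)).astype(np.uint8);print(m.sum())
  if m.sum():
    k,l,st,c=cv2.connectedComponentsWithStats(m);i=1+st[1:,4].argmax();x,y,w,hh=st[i,:4];print(st[i],pt("scene",310+x+(w-1)/2,225+y+(hh-1)/2,z).round(3),pt("scene",310+x-.5,245,z),pt("scene",310+x+w-.5,245,z))
cv2.imwrite("pics/s7.png",np.hstack([cv2.resize(s[200:280,270:370],(400,320),interpolation=cv2.INTER_CUBIC),cv2.resize(t[140:220,130:230],(400,320),interpolation=cv2.INTER_CUBIC)])[:,:,::-1])
E
```

```text
F ([0.192, 0.3636, -1.2704], [0.04, 0.189, 0.347]) 
M ([-0.0052, 0.086, 0.0072], [0.005, 0.013, 0.017]) 
P [0.5582, -0.1494, 0.0719] O [-1.7998e+02  1.0000e-02 -9.0010e+01] t 19.65
2
[16 16  1  1  1] [0.577 0.147 0.001] [0.59287663 0.14723878 0.0015    ] [0.59215288 0.14966268 0.0015    ]
```

View pics/s7.png

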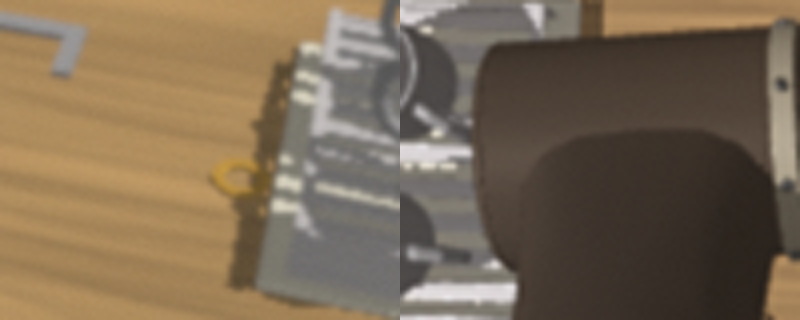

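The washer lies in front of the plate, spanning (210–270, 178) in the left crop, with its rear edge short of the plate's edge at 277. Laying the hook down here.

Request:
apply_moves(
  deltas=[
    {"fingers":15,"delta_pos":[0,0,15],"angular":[0,0,0]},
    {"fingers":15,"delta_pos":[0,0,35],"angular":[0,0,0]},
    {"fingers":15,"delta_pos":[0,0,52],"angular":[0,0,0]},
    {"fingers":15,"delta_pos":[0,0,61],"angular":[0,0,0]},
    {"fingers":15,"delta_pos":[0,0,66],"angular":[0,0,0]},
    {"fingers":15,"delta_pos":[0,0,68],"angular":[0,0,0]},
    {"fingers":15,"delta_pos":[0,0,68.5],"angular":[0,0,0]},
    {"fingers":15,"delta_pos":[0,0,68.5],"angular":[0,0,0]},
  ],
)

```text
clock: 20.5
tool_pos: [0.5587, -0.1487, 0.0034]
orientation: [-179.9, -0.0, -90.0]
force: [0.4, 0.4, -0.8]
opening: 0.0218
gripper_force: 29.9
```

```bash
python3 - <<'E'
from h import *
avg(4)
s=np.load("pics/s7.npy").astype(int)
f=lambda x,y:(270+x/4-.4,200+y/4-.4)
for q in((210,178),(271,180),(238,158),(238,197)):print(q,pt("scene",*f(*q),.0015).round(4))
a=np.linspace(0,6.28,60);c=pt("scene",*f(240.5,178),.0015)
P=np.array([proj("scene",[c[0]+.0185*np.cos(t),c[1]+.0185*np.sin(t),.002]) for t in a]);print("flat proj px",P.min(0),P.max(0),"obs",f(210,158),f(271,197))
E
```

```text
F ([0.4305, -0.1867, -1.2322], [0.177, 0.087, 0.15]) 
M ([-0.0303, 0.108, 0.0153], [0.01, 0.024, 0.008]) 
P [0.5586, -0.1487, 0.0033] O [-179.95    0.    -90.01] t 20.7
(210, 178) [0.5919 0.1385 0.0015]
(271, 180) [0.5827 0.1758 0.0015]
(238, 158) [0.5671 0.1533 0.0015]
(238, 197) [0.6049 0.1577 0.0015]
flat proj px [322.37234159 239.20426535] [337.16537319 248.84753364] obs (322.1, 239.1) (337.35, 248.85)
```

The washer measures 37 x 38 mm as a flat disc on the table, so it lies flat. Releasing the hook and retreating.

Request:
apply_moves(
  deltas=[
    {"fingers":15,"delta_pos":[0,0,0.5],"angular":[0,0,0]},
    {"fingers":15,"delta_pos":[0,0,0.8],"angular":[0,0,0]},
    {"fingers":26,"delta_pos":[0,0,0.6],"angular":[0,0,0]},
    {"fingers":40,"delta_pos":[0,0,0.3],"angular":[0,0,0]},
    {"fingers":60,"delta_pos":[0,0,0],"angular":[0,0,0]},
    {"fingers":60,"delta_pos":[0,0,0],"angular":[0,0,0]},
    {"fingers":60,"delta_pos":[0,0,-10],"angular":[0,0,0]},
    {"fingers":60,"delta_pos":[0,0,-40],"angular":[0,0,0]},
    {"fingers":60,"delta_pos":[0,0,-80],"angular":[0,0,0]},
    {"fingers":60,"delta_pos":[0,0,-120],"angular":[0,0,0]},
  ],
)

```text
clock: 21.7
tool_pos: [0.5579, -0.1488, 0.1245]
orientation: [180.0, -0.0, -90.0]
force: [1.8, 0.2, -0.1]
opening: 0.0599
gripper_force: 0.0
```

Request:
apply_moves(
  deltas=[
    {"fingers":60,"delta_pos":[20,0,-20],"angular":[0,0,0]},
    {"fingers":60,"delta_pos":[60,20,-40],"angular":[0,0,0]},
    {"fingers":60,"delta_pos":[100,40,-60],"angular":[0,0,0]},
    {"fingers":60,"delta_pos":[140,60,-70],"angular":[0,0,0]},
    {"fingers":60,"delta_pos":[180,80,-70],"angular":[0,0,0]},
    {"fingers":60,"delta_pos":[200,90,-70],"angular":[0,0,0]},
    {"fingers":60,"delta_pos":[200,90,-70],"angular":[0,0,0]},
  ],
)

```text
clock: 22.4
tool_pos: [0.4665, -0.351, 0.1936]
orientation: [-180.0, -0.0, -90.2]
force: [0.3, 0.5, -0.1]
opening: 0.06
gripper_force: 0.0
```

```bash
python3 - <<'E'
from h import *
s=avg(2,"scene");t=ctrl.snapshot("top")
cv2.imwrite("pics/s8.png",np.hstack([cv2.resize(s[140:300,200:420],(440,320),interpolation=cv2.INTER_CUBIC),cv2.resize(t[120:280,90:270],(360,320),interpolation=cv2.INTER_CUBIC)])[:,:,::-1])
E
```

```text
F ([0.1949, -0.2559, 0.0734], [0.076, 0.416, 0.231]) 
M ([0.034, 0.096, 0.0066], [0.009, 0.007, 0.016]) 
P [0.4676, -0.3495, 0.1934] O [-1.7997e+02 -1.0000e-02 -9.0100e+01] t 22.5
```

View pics/s8.png

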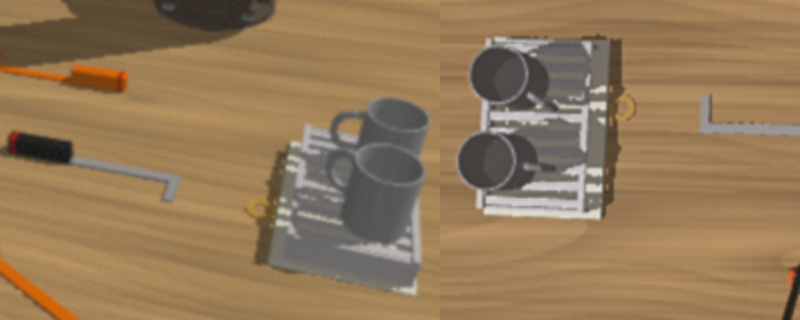

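The washer lies at (258,208) just in front of the plate. The hook is flat on the table well clear, the mugs are unmoved and the gripper is free. Handing in.

```bash
python3 -c "
from plant import ctrl
print(ctrl.close_job())"
```

```text
the job is handed in; nothing more can be done
None
```

I drew the washer out, and it lies flat on the table just in front of the plate; the hook is laid flat, clear of the drainer, and released. The job was handed in at about 22.5 s, with a peak measured plate load of about 2.5 N.

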